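# Take a depth from the clay head with the pointing gauge

## Task

Set the pointing gauge to the clay head: ease the needle forward by its knob until the point just touches the clay, without shifting the head on the bench, and have the stop collar on the needle snug up against the end of the sleeve so that this depth is kept. Leave the gauge standing set like that, point touching and collar home, and leave the wooden rib and the clay crumb that lie beside it alone.

Things in the scene. Friction and masses are not known exactly. Their poses are not given: they have to be found in the camera images.
- gauge: Sculptor's pointing gauge bolted to the bench: iron foot 84 x 104 x 16 mm, steel pillar (top 122 mm) and beside it a brass sleeve (21 mm diameter, 40 mm long), sloping 15 degrees down to the head. Origin: on the bench, 100 mm straight under the sleeve's centre; z up; x the needle's horizontal heading, to the head. The pillar is 26 mm off at -y; its clamp screw reaches to y = -56 mm.
- needle: Steel needle, 6 mm diameter, that slides stiffly (about 2 N, it stays where it is left) through the sleeve, with a brass knob at its rear end and a rounded point (2 mm radius) at the front. x axis: along the needle towards the point, 15 degrees below level. It slides only along x. Travel at most 95 mm forward from fully drawn back.
- needle_tip (a point): Foremost end of the needle's point; 226 mm ahead of the knob's middle.
- needle_knob (a point): Middle of the needle's knurled brass knob: 22 mm diameter, 22 mm long along the needle. Free to be pinched from above, across the needle.
- collar_mid (a point): Middle of the stop collar: knurled brass ring on the needle between knob and sleeve, 24 mm diameter, 14 mm long. It rides with the needle by light friction (about 0.8 N), slides along it when pushed, and stops against the sleeve. Can be pinched from above, across the needle.
- collar_face (a point): Centre of the collar's front face, 7 mm ahead of collar_mid, on the needle's axis.
- sleeve_end (a point): Centre of the sleeve's rear end face, which the collar's front face meets, on the needle's axis; fixed on the gauge.
- maquette: Clay head: an egg about 60 mm across with irregular hand-stuck lumps (nose, ears) on a marble base 100 x 100 x 30 mm; 108 mm high, about 1.2 kg, loose on the bench ahead of the needle. Origin: centre of the base's underside, z up. At the needle's height the clay lies anywhere from 24 to 42 mm from the vertical axis, depending on the side that faces the needle.
- rib: Bystander: wooden rib 46 x 104 x 8 mm, lying on the bench. Origin: centre of its underside.
- crumb: Bystander: clay crumb about 30 x 30 x 20 mm. Origin: centre of its underside.

How it is judged:
By the outcome, as a careful person would: the job done as asked, in the order asked, and still so for the second after the job is handed in, with the robot touching nothing.
It also fails if it takes over 58 s, if anything falls off the work surface, if the arm or the gripper's body presses on something with over 40 N, if the wrist force passes 120 N, or if a joint passes its speed limit or range.

## Robot

A 7-joint arm with a two-finger parallel gripper is mounted at the origin on the work surface; the furniture and walls round the work are solid. World frame = base frame: x ahead of the robot, y to its left, z up, the work surface at z = 0. Lengths are in m, angles in rad, forces in N, time in s.
With the tool pointing down it reaches from about 0.4 to 0.85 m from the base axis. Payload 4.5 kg.
Tool frame: the origin (TCP) lies midway between the tips of the shut fingers; the grasp point (between the pads) lies 19 mm behind it; z points along the fingers, y is the line along which they close (so a half turn about z gives the same grasp; the last joint's range is limited). The gripper opens to 88 mm and grips with 3 to 60 N. Pads are 18 mm wide; open, the fingers measure 123 mm over their backs; the gripper's body (75 mm by 187 mm) begins 45 mm behind the grasp point.
Start: joints at [1.265, 0.689, -0.195, 1.565, 0.157, 0.902, -0.215], TCP at [0.208, -0.589, 0.239] pointing down, gripper open.
Joint ranges: [-3.01, 3.01], [-0.46, 2.08], [-1.47, 1.51], [0.13, 2.56], [-1, 4.14], [0.04, 2.09], [-2.66, 2.66]. Speed limits (rad/s): [2.57, 2.57, 3.14, 3.14, 3.14, 3.14, 3.14].

## Interface

Orientations are given as a unit quaternion [x, y, z, w].
In Python, from plant import r gives the robot as it stands.
- The arm moves only by the tool move_arm, never from a script. Its argument "targets" is a list that holds one entry, the list of rows, each a list of 7 numbers: the opening, from 0 (shut) to 1 (fully open), then the shift along the tool's x, y, z in mm, then the turn, a rotation vector about the tool's x, y, z in degrees. In form: [[[claw, dx, dy, dz, ax, ay, az], ...]]. A call has 1 to 10 rows; each row is the pose to reach, as a shift and turn from the pose commanded when the call began, along the tool's axes at that moment; what a row does not reach only later rows make up. A row lasts 1/8 s, in which the tool goes at most 62.5 mm and 10.7 degrees, less where a joint would pass 70% of its speed; a pose out of reach is approached as far as the arm can. A call with a gripper value outside its range is refused whole. The fingers move at their own pace and stop on an object; "newtons" is the grip in N (left out, the last holds). Time passes only in rows, so rows that repeat a pose let the fingers close. It gives the time, the measured TCP pose, the force, the opening and the grip force at its end, in the units of the state.
- r.get_state(): the state, without advancing time (a new reading comes with each control period).
- r.snapshot(name): name is "side" or "top" or "wrist"; returns the picture (384x512x3 uint8, red, green, blue); there is no depth.
- r.camera_info(name): a dict with "fx", "fy", "cx", "cy" (pixels), "R" (3x3) and "t" (3): a world point X has camera coordinates R X + t. Camera axes: x right, y down, z forward; pixel columns grow to the right and rows downward; lengths in m; the calibration is good to about 2 mm. A picture is of the moment at which its call begins: read the wrist's pose just before it. camera_info takes no time and is no camera call; for the wrist camera it gives the pose at the moment of the call.
- r.finish_job(): hands the job in; it is judged then, once.
The state is a dict: "clock": time; "q": joint angles; "qd": joint speeds; "joint_torque": joint torques, N m; "tool_pos": TCP position; "eef_rot": TCP orientation; "contact_force": force on the tool from outside, world axes, zero at the start; "moment": the same for the moment, N m; "opening": opening from 0.0 (shut) to 1.0 (fully open); "finger_force": force on a finger pad.
Only numpy, scipy, OpenCV 4.12 (cv2) and the standard library are available. Lean on these libraries where they do the work, as an engineer would, in place of code of your own. Each camera call takes 0.05 s, during which the arm holds its last target. There are 200 camera calls.

## Working session

There is one attempt and no reset: what is moved stays moved. The work goes in short steps, Python scripts to look and compute and a tool call to move; the robot and the scene stay as the last step left them, time stands still between calls to the robot, and variables do not carry over. Pictures are saved under pics/ and viewed, at most 11 in all, crops included, and the job is handed in when it is done.

Besides the shell and the picture viewer there is one more tool, called in YAML: its name, and indented under it one key for each argument. move_arm: Moves the arm, as the interface text tells. Its arguments: {"type":"object","properties":{"targets":{"type":"array","items":{"type":"array","items":{"type":"array","items":{"type":"number"}}}},"newtons":{"type":"number"}},"required":["targets"]}

```bash
mkdir -p pics; python3 - <<'E'
from plant import r
import cv2,numpy as np
for n in("side","top"):
    im=r.snapshot(n); cv2.imwrite(f"pics/{n}0.png",cv2.resize(im[:,:,::-1],(800,600),interpolation=cv2.INTER_CUBIC))
    c=r.camera_info(n); print(n,c['fx'],c['cx'],c['cy'],-np.array(c['R']).T@c['t'],np.round(c['R'],3).tolist())
s=r.get_state();print(s['clock'],s['tool_pos'],s['eef_rot'],s['contact_force'])
E
```

```text
side 456.6165871145284 256.7183526186696 192.21649286362793 [0.34417117 0.93809064 0.44170736] [[-0.987, -0.16, -0.006], [-0.052, 0.358, -0.932], [0.151, -0.92, -0.361]]
top 347.8416831651617 261.9262567350841 195.9606416486206 [0.38368947 0.13866745 0.95851967] [[-0.012, -1.0, -0.02], [-0.991, 0.014, -0.129], [0.13, 0.018, -0.991]]
0.1 [ 0.20806867 -0.58876691  0.23802083] [ 9.85599249e-01  1.69096090e-01 -2.15685307e-04 -7.65370831e-04] [-0.17792892 -0.27561472  0.31654919]
```

View pics/side0.png

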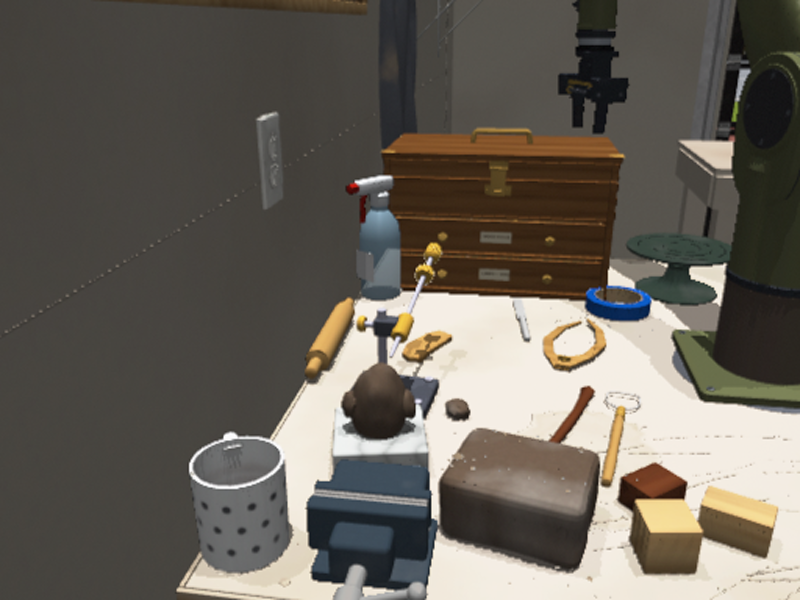

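View pics/top0.png

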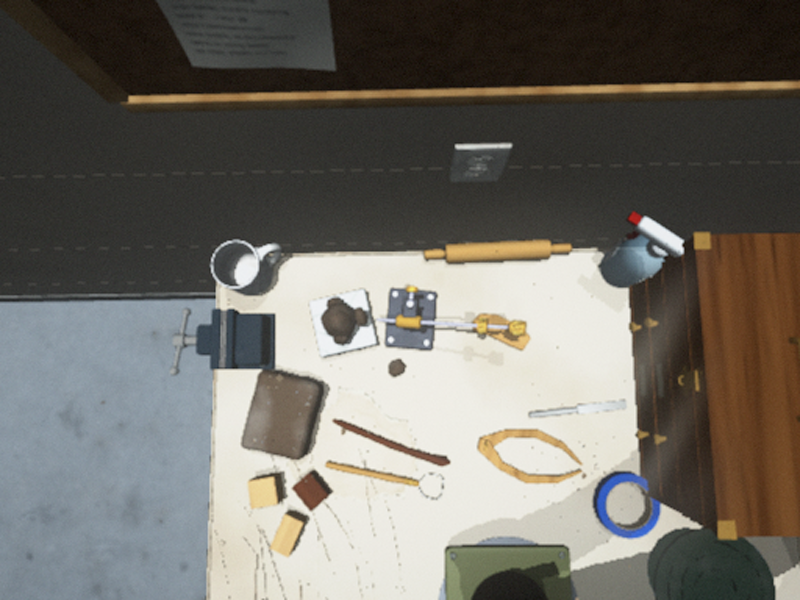

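```bash
python3 - <<'E'
from plant import r
import cv2,numpy as np
a=r.snapshot("side")[150:240,215:295,::-1]; b=r.snapshot("top")[175:240,195:345,::-1]
cv2.imwrite("pics/cs.png",cv2.resize(a,None,fx=6.5,fy=6.5,interpolation=cv2.INTER_CUBIC))
cv2.imwrite("pics/ct.png",cv2.resize(b,None,fx=5.3,fy=5.3,interpolation=cv2.INTER_CUBIC))
E
```

```text
(no output)
```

View pics/cs.png

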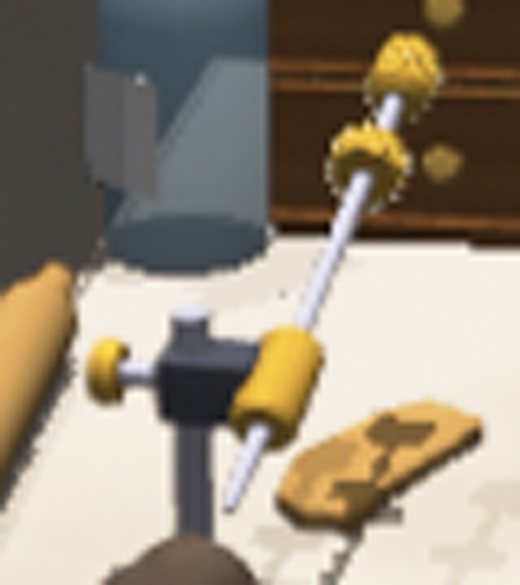

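View pics/ct.png

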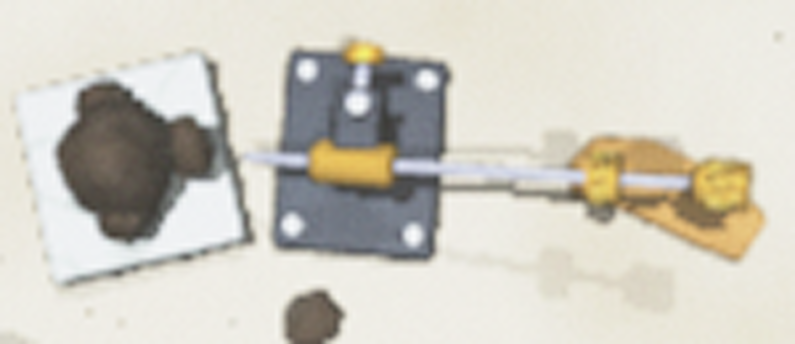

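```bash
cat > h.py <<'E'
from plant import r
import cv2,numpy as np
from scipy.optimize import least_squares
from scipy.spatial.transform import Rotation as Ro
def proj(n,X):
    c=r.camera_info(n); p=np.array(c['R'])@X+c['t']; return np.array([c['fx']*p[0]/p[2]+c['cx'],c['fy']*p[1]/p[2]+c['cy']])
S=np.sin(np.radians(15));C=np.cos(np.radians(15))
def ax(yaw): return np.array([C*np.cos(yaw),C*np.sin(yaw),-S])
def delta(P,a):
    """shift mm and rotvec deg in tool axes, to put grasp point at P, tool x along a or -a, y horizontal"""
    s=r.get_state(); R0=Ro.from_quat(s['eef_rot'])
    for sg in(1,-1):
        x=sg*a; z=np.cross(a,np.cross([0,0,-1],a)); z/=np.linalg.norm(z); y=np.cross(z,x)
        R=Ro.from_matrix(np.c_[x,y,z]); T=P+0.019*z
        print('sg',sg,'TCP',T.round(4),'d',np.round(R0.inv().apply(T-s['tool_pos'])*1e3,1),'rot',np.round((R0.inv()*R).as_rotvec(degrees=True),1))
E
python3 - <<'E'
from h import *
sd=lambda u,v:(np.array([u,v])+.5)/6.5-.5+[215,150]
tp=lambda u,v:(np.array([u,v])+.5)/5.3-.5+[195,175]
obs=[(0,sd(405,77),tp(723,186)),(1,sd(368,165),tp(602,180)),(2,sd(278,386),tp(352,163)),(3,sd(230,508),tp(247,156))]
def f(p):
    g=np.array([p[0],p[1],.1]);a=ax(p[2]);o=[]
    for i,s,t in obs:
        X=g+a*[-p[3],-p[4],0,.226-p[3]][i]
        o+=[*(proj("side",X)-s),*(proj("top",X)-t)]
    return np.array(o)
q=least_squares(f,[.45,.15,1.57,.17,.1]); p=q.x
print(p.round(4),q.fun.round(2).reshape(-1,4).tolist())
g=np.array([p[0],p[1],.1]);a=ax(p[2])
K=g-a*p[3];print('K',K.round(4),'collar',(g-a*p[4]).round(4),'tip',(K+.226*a).round(4),'gap',p[4]-.027)
delta(K,a)
# head: marble base top corners in the top crop, at z=.03
c=r.camera_info("top");
def ray(px,z):
    d=np.array(c['R']).T@[(px[0]-c['cx'])/c['fx'],(px[1]-c['cy'])/c['fy'],1];o=-np.array(c['R']).T@c['t'];return o+d*(z-o[2])/d[2]
q=[ray(tp(*k),.03) for k in((15,95),(205,50),(252,238),(60,283))];print('head',np.mean(q,0).round(4))
print('nose edge', [ray(tp(213,150),z).round(4) for z in(.07,.09)])
E
```

```text
[0.472  0.1565 1.4684 0.1719 0.1174] [[-0.07, -0.03, 0.48, 0.18], [-0.01, 0.2, 0.14, -0.11], [-0.15, 0.45, 0.23, 0.22], [-0.26, 0.03, -0.45, 0.29]]
K [ 0.455  -0.0087  0.1445] collar [0.4604 0.0437 0.1304] tip [0.4773 0.2085 0.086 ] gap 0.09039165845202833
sg 1 TCP [ 0.4545 -0.0136  0.1261] d [ 424.  -460.2  112.6] rot [ -8.5 -13.4 -64.3]
sg -1 TCP [ 0.4545 -0.0136  0.1261] d [ 424.  -460.2  112.6] rot [-15.1   9.6 114.6]
head [0.4799 0.2697 0.03  ]
nose edge [array([0.4829, 0.2251, 0.07  ]), array([0.4807, 0.2231, 0.09  ])]
```

move_arm:
  targets:
    - [[0.6,0,0,-60,0,0,0],[0.6,0,0,-120,0,0,0],[0.6,0,0,-180,0,0,0],[0.6,35,-38,-180,-0.7,-1.1,-5.4],[0.6,70,-76,-180,-1.4,-2.2,-10.7],[0.6,106,-115,-180,-2.1,-3.3,-16],[0.6,141,-153,-180,-2.8,-4.4,-21.4],[0.6,176,-191,-180,-3.5,-5.6,-26.8],[0.6,212,-230,-180,-4.2,-6.7,-32.1],[0.6,247,-268,-180,-4.9,-7.8,-37.5]]
  newtons: 15

```text
clock: 1.45
tool_pos: [0.3522, -0.2525, 0.4188]
eef_rot: [0.875, 0.477, -0.059, 0.053]
contact_force: [1.5, -1.0, -0.5]
opening: 0.599
finger_force: 0.0
```

```bash
cat >> h.py <<'E'
g=np.array([.472,.1565,.1]);a=ax(1.4684);K0=g-a*.1719
def st():
    s=r.get_state();print(round(s['clock'],2),s['tool_pos'].round(4),'F',s['contact_force'].round(2),'op',round(s['opening'],3),'ff',np.round(s['finger_force'],2),'Fa',round(float(s['contact_force']@a),2))
E
python3 -c "
from h import *
st();delta(K0,a);print(np.round(r.get_state()['q'],2))"
```

```text
1.45 [ 0.3522 -0.2525  0.4188] F [ 1.53 -1.   -0.46] op 0.599 ff 0.0 Fa -0.69
sg 1 TCP [ 0.4545 -0.0136  0.1261] d [298.2 -53.3 248. ] rot [ -3.5  -5.5 -26.6]
sg -1 TCP [ 0.4545 -0.0136  0.1261] d [298.2 -53.3 248. ] rot [ -7.5   4.8 153.2]
[ 0.75  0.22 -0.46  1.83  0.29  1.13 -0.39]
```

move_arm:
  targets:
    - [[0.6,50,-10,22,-0.6,-0.9,-4.4],[0.6,100,-20,44,-1.2,-1.8,-8.9],[0.6,150,-30,68,-1.8,-2.8,-13.3],[0.6,202,-40,95,-2.3,-3.7,-17.7],[0.6,254,-50,122,-2.9,-4.6,-22.2],[0.6,308,-59,148,-3.5,-5.5,-26.6],[0.6,308,-59,148,-3.5,-5.5,-26.6],[0.6,308,-59,148,-3.5,-5.5,-26.6]]

```text
clock: 2.45
tool_pos: [0.4604, 0.0101, 0.2232]
eef_rot: [0.737, 0.663, -0.097, 0.087]
contact_force: [-0.5, -0.1, 0.4]
opening: 0.596
finger_force: 0.0
```

```bash
python3 - <<'E'
from h import *
st();delta(K0,a)
cv2.imwrite("pics/w1.png",r.snapshot("wrist")[:,:,::-1]); print(proj("wrist",K0),proj("wrist",g-a*.1174))
E
```

```text
2.45 [0.4604 0.0101 0.2232] F [-0.5  -0.08  0.41] op 0.596 ff 0.0 Fa -0.23
sg 1 TCP [ 0.4545 -0.0136  0.1261] d [  1.8  -3.3 100. ] rot [-0.1 -0.  -0.2]
sg -1 TCP [ 0.4545 -0.0136  0.1261] d [  1.8  -3.3 100. ] rot [-1.000e-01  1.000e-01  1.798e+02]
[253.61927027 196.00606178] [252.91006886 133.21379703]
```

View pics/w1.png

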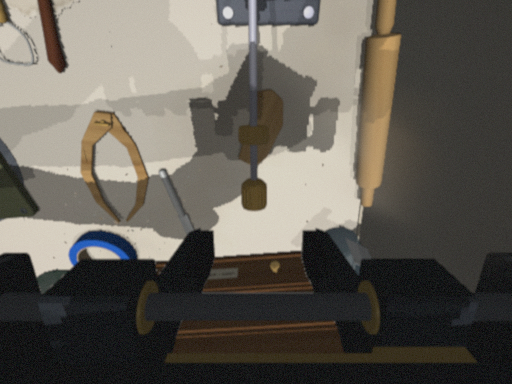

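move_arm:
  targets:
    - [[0.6,2,-3,40,0,0,0],[0.6,2,-3,75,0,0,0],[0.6,2,-3,98,0,0,0],[0.6,2,-3,100,0,0,0],[0.6,2,-3,100,0,0,0]]
  newtons: 10

```text
clock: 3.12
tool_pos: [0.4558, -0.0132, 0.1272]
eef_rot: [0.738, 0.663, -0.096, 0.087]
contact_force: [0.4, 0.2, 0.3]
opening: 0.597
finger_force: 0.0
```

```bash
python3 -c "
from h import *
st();delta(K0,a)"
```

```text
3.12 [ 0.4558 -0.0132  0.1272] F [0.42 0.22 0.34] op 0.597 ff 0.0 Fa 0.16
sg 1 TCP [ 0.4545 -0.0136  0.1261] d [-0.2 -1.3  1.2] rot [ 0.  -0.1 -0.3]
sg -1 TCP [ 0.4545 -0.0136  0.1261] d [-0.2 -1.3  1.2] rot [-2.000e-01 -1.000e-01  1.797e+02]
```

move_arm:
  targets:
    - [[0.4,0,0,0,0,0,0],[0.3,0,0,0,0,0,0],[0.2,0,0,0,0,0,0],[0.15,0,0,0,0,0,0],[0.15,0,0,0,0,0,0],[0.15,0,0,0,0,0,0]]

```text
clock: 3.88
tool_pos: [0.4546, -0.0125, 0.1263]
eef_rot: [0.737, 0.663, -0.097, 0.087]
contact_force: [-4.3, 1.3, 5.4]
opening: 0.238
finger_force: 9.4
```

```bash
python3 -c "
from h import *
st();delta(K0,a)"
```

```text
3.88 [ 0.4546 -0.0125  0.1263] F [-4.27  1.27  5.38] op 0.238 ff 9.37 Fa -0.59
sg 1 TCP [ 0.4545 -0.0136  0.1261] d [-1.   0.   0.4] rot [-0.1 -0.1 -0.2]
sg -1 TCP [ 0.4545 -0.0136  0.1261] d [-1.   0.   0.4] rot [-1.000e-01  1.000e-01  1.798e+02]
```

move_arm:
  targets:
    - [[0.15,0,-1,-1,0,0,0],[0.15,1,-1,-1,0,0,0],[0.15,2,-1,-1,0,0,0],[0.15,3,-1,-1,0,0,0],[0.15,4,-1,-1,0,0,0],[0.15,5,-1,-1,0,0,0],[0.15,6,-1,-1,0,0,0],[0.15,7,-1,-1,0,0,0],[0.15,8,-1,-1,0,0,0],[0.15,8,-1,-1,0,0,0]]

```text
clock: 5.12
tool_pos: [0.4553, -0.0049, 0.1247]
eef_rot: [0.737, 0.663, -0.097, 0.087]
contact_force: [2.2, -4.1, -10.5]
opening: 0.238
finger_force: 10.9
```

```bash
cat >> h.py <<'E'
def see(name):
    a_=r.snapshot("side")[150:290,205:295,::-1]; b=r.snapshot("top")[175:240,195:300,::-1]
    a_=cv2.resize(a_,None,fx=4.2,fy=4.2,interpolation=cv2.INTER_CUBIC);b=cv2.resize(b,None,fx=4,fy=4,interpolation=cv2.INTER_CUBIC)
    o=np.zeros((600,800,3),np.uint8);o[:a_.shape[0],:a_.shape[1]]=a_;o[:b.shape[0],380:380+b.shape[1]]=b
    cv2.imwrite(f"pics/{name}.png",o)
    np.savez(f"pics/{name}",s=a_,t=b)
E
python3 -c "
from h import *
st();delta(K0,a);see('p1')"
```

```text
5.12 [ 0.4553 -0.0049  0.1247] F [  2.18  -4.13 -10.52] op 0.238 ff 10.87 Fa -1.03
sg 1 TCP [ 0.4545 -0.0136  0.1261] d [-8.7  0.2  0.8] rot [-0.1 -0.1 -0.2]
sg -1 TCP [ 0.4545 -0.0136  0.1261] d [-8.7  0.2  0.8] rot [-1.000e-01  1.000e-01  1.798e+02]
```

View pics/p1.png

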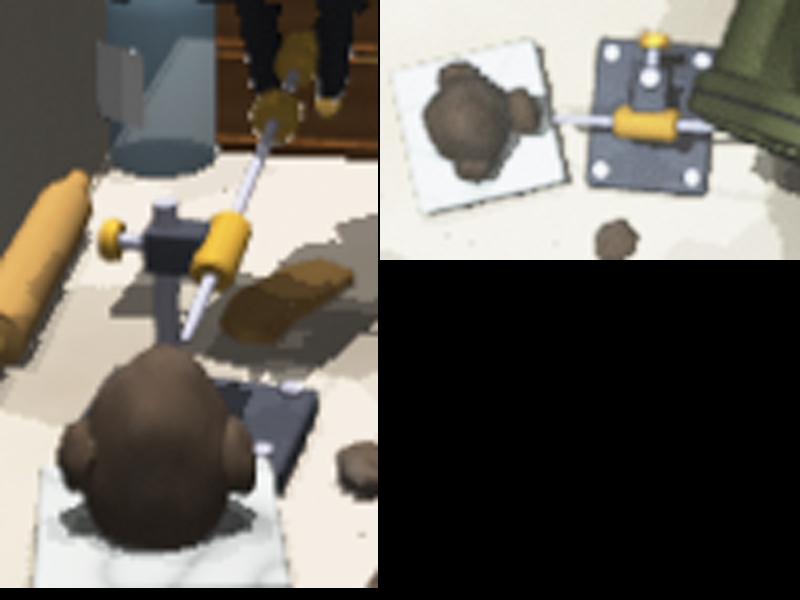

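move_arm:
  targets:
    - [[0.15,0,0.3,0.6,0,0,0],[0.15,1,0.3,0.6,0,0,0],[0.15,2,0.3,0.6,0,0,0],[0.15,3,0.3,0.6,0,0,0],[0.15,4,0.3,0.6,0,0,0],[0.15,4,0.3,0.6,0,0,0]]

```text
clock: 5.98
tool_pos: [0.4558, -0.0007, 0.1234]
eef_rot: [0.737, 0.663, -0.096, 0.087]
contact_force: [0.1, -2.7, -5.8]
opening: 0.243
finger_force: 10.4
```

```bash
python3 -c "
from h import *
for i in range(3): st();see('p2')
delta(K0,a)"
```

```text
5.97 [ 0.4558 -0.0007  0.1234] F [ 0.07 -2.65 -5.84] op 0.243 ff 10.37 Fa -1.03
6.08 [ 0.4557 -0.0007  0.1234] F [-0.51 -1.59 -5.1 ] op 0.248 ff 10.36 Fa -0.26
6.17 [ 0.4557 -0.0007  0.1234] F [-0.52 -1.37 -5.7 ] op 0.241 ff 10.36 Fa 0.11
sg 1 TCP [ 0.4545 -0.0136  0.1261] d [-13.2   0.1   0.7] rot [-0.  -0.1 -0.2]
sg -1 TCP [ 0.4545 -0.0136  0.1261] d [-13.2   0.1   0.7] rot [-2.000e-01  1.000e-01  1.798e+02]
```

move_arm:
  targets:
    - [[0.15,0.5,0,0.4,0,0,0],[0.15,1,0,0.4,0,0,0],[0.15,1.5,0,0.4,0,0,0],[0.15,1.5,0,0.4,0,0,0],[0.15,1.5,0,0.4,0,0,0]]

```text
clock: 6.9
tool_pos: [0.4559, 0.0006, 0.1228]
eef_rot: [0.737, 0.663, -0.096, 0.087]
contact_force: [-2.8, -0.7, 1.6]
opening: 0.243
finger_force: 9.6
```

```bash
python3 -c "
from h import *
for i in range(2): st();see('p3')
delta(K0,a)"
```

```text
6.9 [0.4559 0.0006 0.1228] F [-2.8  -0.67  1.61] op 0.243 ff 9.61 Fa -1.33
7.0 [0.4559 0.0006 0.1228] F [-2.12  0.15  4.03] op 0.241 ff 9.56 Fa -1.1
sg 1 TCP [ 0.4545 -0.0136  0.1261] d [-14.7   0.1   0.4] rot [-0.  -0.1 -0.2]
sg -1 TCP [ 0.4545 -0.0136  0.1261] d [-14.7   0.1   0.4] rot [-2.000e-01  1.000e-01  1.798e+02]
```

View pics/p3.png

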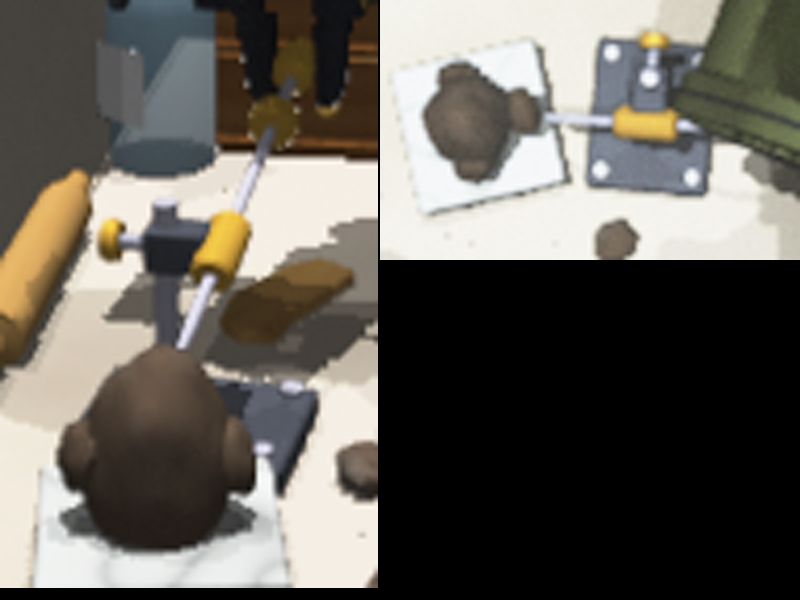

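move_arm:
  targets:
    - [[0.15,0.4,-0.3,-0.1,0,0,0],[0.15,0.8,-0.3,-0.1,0,0,0],[0.15,0.8,-0.3,-0.1,0,0,0],[0.15,0.8,-0.3,-0.1,0,0,0]]

```text
clock: 7.6
tool_pos: [0.456, 0.0013, 0.1226]
eef_rot: [0.737, 0.663, -0.096, 0.087]
contact_force: [-1.4, 0.0, 4.2]
opening: 0.248
finger_force: 9.5
```

```bash
python3 -c "
from h import *
st();see('p4');st()"
```

```text
7.6 [0.456  0.0013 0.1226] F [-1.41  0.03  4.22] op 0.248 ff 9.53 Fa -1.2
7.7 [0.456  0.0013 0.1226] F [-0.72 -0.15  4.12] op 0.24 ff 9.52 Fa -1.29
```

move_arm:
  targets:
    - [[0.15,0.4,0,0,0,0,0],[0.15,0.8,0,0,0,0,0],[0.15,0.8,0,0,0,0,0],[0.15,0.8,0,0,0,0,0]]

```text
clock: 8.2
tool_pos: [0.4561, 0.0021, 0.1224]
eef_rot: [0.737, 0.663, -0.096, 0.087]
contact_force: [0.2, -0.8, 3.4]
opening: 0.244
finger_force: 9.5
```

```bash
python3 -c "
from h import *
st();see('p5');st();delta(K0,a)"
```

```text
8.2 [0.4561 0.0021 0.1224] F [ 0.25 -0.79  3.4 ] op 0.244 ff 9.49 Fa -1.61
8.3 [0.4561 0.0021 0.1224] F [-0.41  0.08  4.43] op 0.239 ff 9.48 Fa -1.11
sg 1 TCP [ 0.4545 -0.0136  0.1261] d [-16.2   0.1   0.4] rot [-0.  -0.1 -0.2]
sg -1 TCP [ 0.4545 -0.0136  0.1261] d [-16.2   0.1   0.4] rot [ -0.2   0.  179.8]
```

move_arm:
  targets:
    - [[0.15,0.3,0,-0.1,0,0,0],[0.15,0.6,0,-0.1,0,0,0],[0.15,0.6,0,-0.1,0,0,0]]

```text
clock: 8.68
tool_pos: [0.4561, 0.0026, 0.1223]
eef_rot: [0.737, 0.663, -0.096, 0.087]
contact_force: [0.1, -0.7, 3.5]
opening: 0.24
finger_force: 9.6
```

```bash
python3 -c "
from h import *
st();see('p6');st()"
```

```text
8.68 [0.4561 0.0026 0.1223] F [ 0.08 -0.68  3.52] op 0.24 ff 9.57 Fa -1.55
8.78 [0.4561 0.0026 0.1223] F [ 0.5  -0.51  3.18] op 0.244 ff 9.58 Fa -1.26
```

move_arm:
  targets:
    - [[0.15,0.3,0,0,0,0,0],[0.15,0.6,0,0,0,0,0],[0.15,0.6,0,0,0,0,0]]

```text
clock: 9.15
tool_pos: [0.4561, 0.0032, 0.1221]
eef_rot: [0.737, 0.663, -0.096, 0.087]
contact_force: [-0.3, -0.8, 2.7]
opening: 0.242
finger_force: 9.6
```

```bash
python3 -c "
from h import *
st();see('p7');st();delta(K0,a)"
```

```text
9.15 [0.4561 0.0032 0.1221] F [-0.26 -0.84  2.69] op 0.242 ff 9.62 Fa -1.53
9.25 [0.4561 0.0032 0.1221] F [ 0.86 -0.36  3.3 ] op 0.243 ff 9.63 Fa -1.11
sg 1 TCP [ 0.4545 -0.0136  0.1261] d [-17.3   0.2   0.5] rot [-0.  -0.1 -0.2]
sg -1 TCP [ 0.4545 -0.0136  0.1261] d [-17.3   0.2   0.5] rot [ -0.2   0.  179.8]
```

View pics/p7.png

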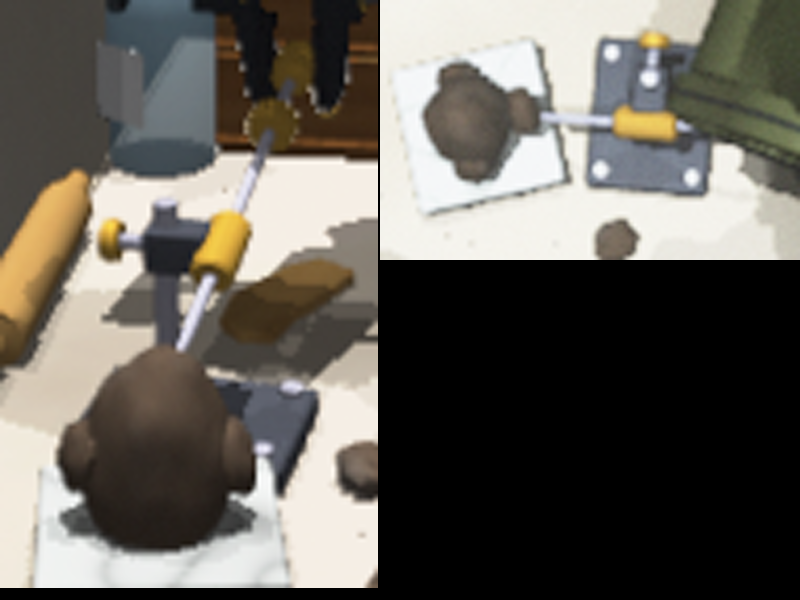

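```bash
cat >> h.py <<'E'
def hs(n,ref='p3'):
    see(n);A=np.load(f'pics/{ref}.npz');B=np.load(f'pics/{n}.npz')
    for k,sl,sc in(('s',np.s_[400:585,25:280],4.2),('t',np.s_[35:215,0:130],4)):
        G=[cv2.cvtColor(Z[k][sl],6).astype(np.float32) for Z in(A,B)]
        (d,q)=cv2.phaseCorrelate(*G,cv2.createHanningWindow(G[0].shape[::-1],cv2.CV_32F));print(k,'head shift px',np.round(np.array(d)/sc,3),round(q,3))
    st()
E
python3 -c "
from h import *
st();hs('p8')"
```

```text
9.25 [0.4561 0.0032 0.1221] F [ 0.86 -0.36  3.3 ] op 0.243 ff 9.63 Fa -1.11
s head shift px [0.001 0.003] 1.121
t head shift px [ 0.119 -0.004] 1.032
9.35 [0.4561 0.0032 0.1221] F [ 1.36 -1.12  2.75] op 0.242 ff 9.64 Fa -1.66
```

move_arm:
  targets:
    - [[0.15,0.3,0,-0.1,0,0,0],[0.15,0.5,0,-0.1,0,0,0],[0.15,0.5,0,-0.1,0,0,0]]

```text
clock: 9.72
tool_pos: [0.4561, 0.0036, 0.122]
eef_rot: [0.737, 0.663, -0.096, 0.087]
contact_force: [1.2, -1.7, 0.9]
opening: 0.242
finger_force: 9.8
```

```bash
python3 -c "
from h import *
st();hs('p9')"
```

```text
9.72 [0.4561 0.0036 0.122 ] F [ 1.23 -1.73  0.86] op 0.242 ff 9.77 Fa -1.76
s head shift px [ 0.    -0.003] 1.145
t head shift px [ 0.128 -0.014] 1.014
9.82 [0.4561 0.0036 0.1221] F [ 2.12 -1.48  0.8 ] op 0.245 ff 9.79 Fa -1.42
```

move_arm:
  targets:
    - [[0.15,0.3,0,0,0,0,0],[0.15,0.5,0,0,0,0,0],[0.15,0.5,0,0,0,0,0]]

```text
clock: 10.2
tool_pos: [0.4562, 0.0041, 0.1219]
eef_rot: [0.737, 0.663, -0.096, 0.087]
contact_force: [1.2, -0.8, 0.4]
opening: 0.245
finger_force: 9.9
```

```bash
python3 -c "
from h import *
st();hs('p10')"
```

```text
10.2 [0.4562 0.0041 0.1219] F [ 1.17 -0.79  0.36] op 0.245 ff 9.85 Fa -0.74
s head shift px [ 0.    -0.004] 1.138
t head shift px [0.139 0.004] 0.943
10.3 [0.4562 0.0041 0.1219] F [ 2.12 -1.81  0.55] op 0.24 ff 9.87 Fa -1.67
```

move_arm:
  targets:
    - [[0.15,0.3,0,0,0,0,0],[0.15,0.5,0,0,0,0,0],[0.15,0.5,0,0,0,0,0]]

```text
clock: 10.68
tool_pos: [0.4562, 0.0046, 0.1218]
eef_rot: [0.737, 0.663, -0.096, 0.087]
contact_force: [2.6, -2.2, -0.5]
opening: 0.245
finger_force: 9.9
```

```bash
python3 -c "
from h import *
st();hs('p11')"
```

```text
10.68 [0.4562 0.0046 0.1218] F [ 2.59 -2.16 -0.45] op 0.245 ff 9.91 Fa -1.71
s head shift px [0.003 0.013] 1.118
t head shift px [0.125 0.004] 1.007
10.78 [0.4562 0.0046 0.1218] F [ 2.85 -1.99  0.08] op 0.243 ff 9.92 Fa -1.65
```

move_arm:
  targets:
    - [[0.15,0.3,0,0,0,0,0],[0.15,0.5,0,0,0,0,0],[0.15,0.5,0,0,0,0,0]]

```text
clock: 11.15
tool_pos: [0.4563, 0.0051, 0.1217]
eef_rot: [0.737, 0.663, -0.096, 0.087]
contact_force: [3.2, -2.3, -0.5]
opening: 0.24
finger_force: 9.9
```

```bash
python3 -c "
from h import *
st();hs('p12');delta(K0,a)"
```

```text
11.15 [0.4563 0.0051 0.1217] F [ 3.24 -2.26 -0.54] op 0.24 ff 9.94 Fa -1.71
s head shift px [-0.008  0.003] 1.107
t head shift px [ 0.118 -0.008] 1.008
11.25 [0.4563 0.0051 0.1217] F [ 2.19 -1.16 -0.57] op 0.24 ff 9.95 Fa -0.75
sg 1 TCP [ 0.4545 -0.0136  0.1261] d [-19.3   0.2   0.5] rot [-0.  -0.1 -0.2]
sg -1 TCP [ 0.4545 -0.0136  0.1261] d [-19.3   0.2   0.5] rot [-2.000e-01  1.000e-01  1.798e+02]
```

move_arm:
  targets:
    - [[0.15,0.3,0.3,0,0,0,0],[0.15,0.5,0.3,0,0,0,0],[0.15,0.5,0.3,0,0,0,0],[0.15,0.5,0.3,0,0,0,0]]

```text
clock: 11.75
tool_pos: [0.4563, 0.0056, 0.1216]
eef_rot: [0.737, 0.663, -0.097, 0.087]
contact_force: [1.1, -1.4, -0.0]
opening: 0.244
finger_force: 9.9
```

```bash
python3 -c "
from h import *
st();hs('p13')"
```

```text
11.75 [0.4563 0.0056 0.1216] F [ 1.05 -1.37 -0.04] op 0.244 ff 9.89 Fa -1.2
s head shift px [0.002 0.   ] 1.137
t head shift px [ 0.127 -0.004] 1.027
11.85 [0.4563 0.0056 0.1216] F [ 1.82 -1.72 -0.96] op 0.24 ff 9.88 Fa -1.23
```

move_arm:
  targets:
    - [[0.15,0.3,0,0,0,0,0],[0.15,0.5,0,0,0,0,0],[0.15,0.5,0,0,0,0,0]]

```text
clock: 12.22
tool_pos: [0.4564, 0.006, 0.1214]
eef_rot: [0.737, 0.663, -0.097, 0.087]
contact_force: [-0.1, -1.8, -0.4]
opening: 0.242
finger_force: 9.9
```

```bash
python3 -c "
from h import *
st();hs('p14');delta(K0,a)"
```

```text
12.22 [0.4564 0.006  0.1214] F [-0.13 -1.76 -0.42] op 0.242 ff 9.86 Fa -1.59
s head shift px [0.008 0.014] 1.132
t head shift px [ 0.112 -0.001] 0.983
12.32 [0.4564 0.006  0.1214] F [ 0.93 -1.24  0.36] op 0.238 ff 9.86 Fa -1.19
sg 1 TCP [ 0.4545 -0.0136  0.1261] d [-20.2   0.2   0.5] rot [-0.1 -0.1 -0.2]
sg -1 TCP [ 0.4545 -0.0136  0.1261] d [-20.2   0.2   0.5] rot [-1.000e-01  1.000e-01  1.798e+02]
```

move_arm:
  targets:
    - [[0.15,0.3,0,0,0,0,0],[0.15,0.5,0,0,0,0,0],[0.15,0.5,0,0,0,0,0]]

```text
clock: 12.7
tool_pos: [0.4565, 0.0066, 0.1213]
eef_rot: [0.737, 0.663, -0.097, 0.087]
contact_force: [0.7, -1.0, 0.3]
opening: 0.239
finger_force: 9.9
```

```bash
python3 -c "
from h import *
st();hs('p15')"
```

```text
12.7 [0.4565 0.0066 0.1213] F [ 0.69 -0.98  0.27] op 0.239 ff 9.86 Fa -0.95
s head shift px [-0.007 -0.002] 1.137
t head shift px [0.135 0.007] 1.043
12.8 [0.4565 0.0065 0.1213] F [ 0.31 -0.88  1.  ] op 0.244 ff 9.86 Fa -1.07
```

move_arm:
  targets:
    - [[0.15,0.3,0,0,0,0,0],[0.15,0.5,0,0,0,0,0],[0.15,0.5,0,0,0,0,0]]

```text
clock: 13.18
tool_pos: [0.4565, 0.007, 0.1212]
eef_rot: [0.737, 0.663, -0.097, 0.087]
contact_force: [-0.4, -1.4, 0.3]
opening: 0.24
finger_force: 9.9
```

```bash
python3 -c "
from h import *
st();hs('p16');delta(K0,a)"
```

```text
13.18 [0.4565 0.007  0.1212] F [-0.35 -1.39  0.33] op 0.24 ff 9.85 Fa -1.45
s head shift px [-0.001  0.005] 1.117
t head shift px [ 0.124 -0.001] 1.011
13.28 [0.4565 0.007  0.1212] F [-1.59 -2.01  0.62] op 0.243 ff 9.86 Fa -2.25
sg 1 TCP [ 0.4545 -0.0136  0.1261] d [-21.2   0.2   0.5] rot [-0.1 -0.1 -0.2]
sg -1 TCP [ 0.4545 -0.0136  0.1261] d [-21.2   0.2   0.5] rot [-1.000e-01  1.000e-01  1.798e+02]
```

```bash
python3 - <<'E'
from h import *
A=np.load('pics/p3.npz')['s'];B=np.load('pics/p16.npz')['s']
T=A[95:145,250:300]; m=cv2.matchTemplate(B[80:190,220:320],T,cv2.TM_CCOEFF_NORMED);_,v,_,l=cv2.minMaxLoc(m)
print(v,(np.array(l)+[220,80]-[250,95])/4.2)
c=g-a*(.1174-.0137);print('expected',proj('side',c+a*.0065)-proj('side',c))
tip=g+a*(.226-.1719+.0202);print('tip now',tip.round(4))
for s in(.0137,.0202):
  X=g+a*(.0541+s); print((proj('side',X)-[205,150]+.5)*4.2,(proj('top',X)-[195,175]+.5)*4+[380,0])
E
```

```text
0.6381586790084839 [-0.71428571  1.19047619]
expected [-0.72058232  1.7636467 ]
tip now [0.4793 0.2279 0.0808]
[181.24678942 349.50495888] [544.64919005 117.96045143]
[177.14010833 359.55618319] [535.0863271  117.37568261]
```

move_arm:
  targets:
    - [[0.15,0,0,0,0,0,0],[0.15,0.3,0,0,0,0,0],[0.15,0.3,0,0,0,0,0]]

```text
clock: 13.65
tool_pos: [0.4566, 0.0073, 0.1211]
eef_rot: [0.737, 0.663, -0.097, 0.087]
contact_force: [-1.4, -1.0, 0.0]
opening: 0.24
finger_force: 9.9
```

```bash
python3 -c "
from h import *
st();hs('p17')"
```

```text
13.65 [0.4566 0.0073 0.1211] F [-1.45 -0.96  0.02] op 0.24 ff 9.85 Fa -1.07
s head shift px [-0.005  0.004] 1.128
t head shift px [ 0.125 -0.001] 1.012
13.75 [0.4566 0.0073 0.1211] F [-1.58 -2.22  0.35] op 0.241 ff 9.86 Fa -2.38
```

View pics/p17.png

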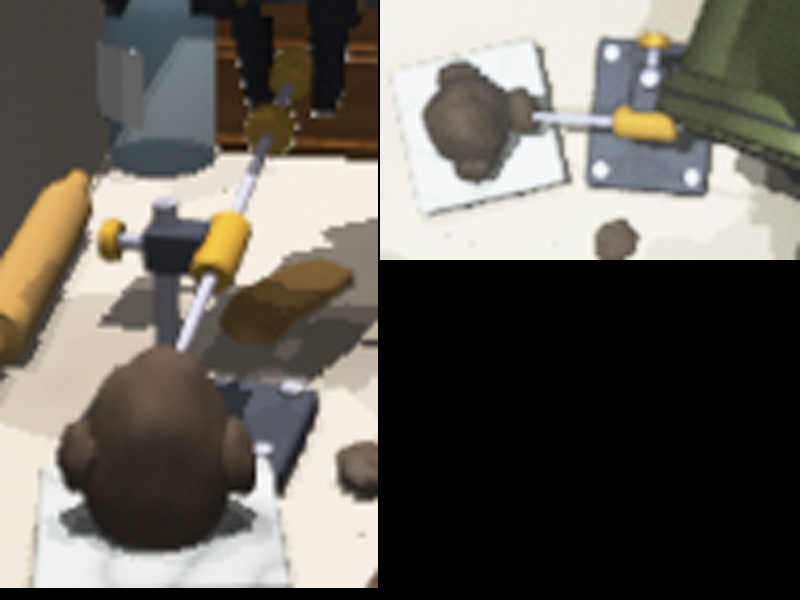

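move_arm:
  targets:
    - [[0.15,0.4,-0.2,0,0,0,0],[0.15,0.4,-0.2,0,0,0,0]]

```text
clock: 14.0
tool_pos: [0.4566, 0.0077, 0.121]
eef_rot: [0.737, 0.663, -0.096, 0.087]
contact_force: [-1.5, -1.3, 0.5]
opening: 0.24
finger_force: 9.9
```

```bash
python3 -c "
from h import *
st();hs('p18')"
```

```text
14.0 [0.4566 0.0077 0.121 ] F [-1.55 -1.27  0.48] op 0.24 ff 9.9 Fa -1.49
s head shift px [0.003 0.007] 1.113
t head shift px [0.127 0.008] 1.021
14.1 [0.4566 0.0077 0.121 ] F [-0.96 -1.13 -0.07] op 0.241 ff 9.91 Fa -1.16
```

move_arm:
  targets:
    - [[0.15,0.4,0,0,0,0,0],[0.15,0.4,0,0,0,0,0]]

```text
clock: 14.35
tool_pos: [0.4566, 0.0081, 0.1209]
eef_rot: [0.737, 0.663, -0.096, 0.087]
contact_force: [0.0, -1.7, -0.4]
opening: 0.24
finger_force: 9.9
```

```bash
python3 -c "
from h import *
st();hs('p19');delta(K0,a)"
```

```text
14.35 [0.4566 0.0081 0.1209] F [ 0.05 -1.68 -0.45] op 0.24 ff 9.92 Fa -1.5
s head shift px [-0.001  0.004] 1.128
t head shift px [ 0.106 -0.002] 0.997
14.45 [0.4566 0.0081 0.1209] F [-0.78 -1.43 -0.76] op 0.242 ff 9.93 Fa -1.26
sg 1 TCP [ 0.4545 -0.0136  0.1261] d [-22.4   0.2   0.5] rot [-0.  -0.1 -0.2]
sg -1 TCP [ 0.4545 -0.0136  0.1261] d [-22.4   0.2   0.5] rot [-1.000e-01  1.000e-01  1.798e+02]
```

move_arm:
  targets:
    - [[0.15,0.5,0,0,0,0,0],[0.15,0.5,0,0,0,0,0],[0.15,0.5,0,0,0,0,0]]

```text
clock: 14.82
tool_pos: [0.4567, 0.0086, 0.1208]
eef_rot: [0.737, 0.663, -0.096, 0.087]
contact_force: [-0.4, -1.7, -1.3]
opening: 0.24
finger_force: 10.0
```

move_arm:
  targets:
    - [[0.15,0.5,0,0,0,0,0],[0.15,0.5,0,0,0,0,0],[0.15,0.5,0,0,0,0,0]]

```text
clock: 15.2
tool_pos: [0.4567, 0.0091, 0.1206]
eef_rot: [0.737, 0.663, -0.096, 0.087]
contact_force: [-1.6, -1.1, -0.3]
opening: 0.241
finger_force: 10.0
```

```bash
python3 -c "
from h import *
st();hs('p20');delta(K0,a)"
```

```text
15.2 [0.4567 0.0091 0.1206] F [-1.65 -1.14 -0.28] op 0.241 ff 9.97 Fa -1.19
s head shift px [-0.     0.011] 1.126
t head shift px [0.123 0.001] 1.019
15.3 [0.4568 0.0091 0.1207] F [-0.27 -2.15 -0.37] op 0.243 ff 9.97 Fa -2.0
sg 1 TCP [ 0.4545 -0.0136  0.1261] d [-23.4   0.1   0.6] rot [-0.  -0.1 -0.2]
sg -1 TCP [ 0.4545 -0.0136  0.1261] d [-23.4   0.1   0.6] rot [-2.000e-01  1.000e-01  1.798e+02]
```

move_arm:
  targets:
    - [[0.15,0.5,0,0,0,0,0],[0.15,0.5,0,0,0,0,0],[0.15,0.5,0,0,0,0,0]]

```text
clock: 15.68
tool_pos: [0.4568, 0.0095, 0.1205]
eef_rot: [0.737, 0.663, -0.096, 0.087]
contact_force: [-0.3, -1.7, -1.3]
opening: 0.24
finger_force: 10.0
```

move_arm:
  targets:
    - [[0.15,0.5,0,0,0,0,0],[0.15,0.5,0,0,0,0,0],[0.15,0.5,0,0,0,0,0]]

```text
clock: 16.05
tool_pos: [0.4568, 0.01, 0.1204]
eef_rot: [0.737, 0.663, -0.096, 0.087]
contact_force: [-1.1, -2.0, -0.5]
opening: 0.246
finger_force: 10.0
```

```bash
python3 -c "
from h import *
st();hs('p21');delta(K0,a)"
```

```text
16.05 [0.4568 0.01   0.1204] F [-1.06 -2.04 -0.53] op 0.246 ff 9.98 Fa -1.93
s head shift px [ 0.003 -0.002] 1.159
t head shift px [ 0.139 -0.008] 1.037
16.15 [0.4568 0.0101 0.1204] F [ 0.66 -1.26 -1.13] op 0.239 ff 9.99 Fa -0.85
sg 1 TCP [ 0.4545 -0.0136  0.1261] d [-24.4   0.2   0.5] rot [-0.  -0.1 -0.2]
sg -1 TCP [ 0.4545 -0.0136  0.1261] d [-24.4   0.2   0.5] rot [-2.000e-01  1.000e-01  1.798e+02]
```

move_arm:
  targets:
    - [[0.15,0.5,0,0,0,0,0],[0.15,0.5,0,0,0,0,0],[0.15,0.5,0,0,0,0,0]]

```text
clock: 16.52
tool_pos: [0.4569, 0.0105, 0.1203]
eef_rot: [0.737, 0.663, -0.096, 0.087]
contact_force: [0.5, -2.6, -1.8]
opening: 0.243
finger_force: 10.0
```

move_arm:
  targets:
    - [[0.15,0.5,0,0,0,0,0],[0.15,0.5,0,0,0,0,0],[0.15,0.5,0,0,0,0,0]]

```text
clock: 16.9
tool_pos: [0.4569, 0.0108, 0.1202]
eef_rot: [0.737, 0.663, -0.097, 0.087]
contact_force: [0.4, -2.0, -1.3]
opening: 0.244
finger_force: 9.9
```

```bash
python3 -c "
from h import *
st();hs('p22')"
```

```text
16.9 [0.4569 0.0108 0.1202] F [ 0.43 -1.98 -1.29] op 0.244 ff 9.94 Fa -1.52
s head shift px [ 0.   -0.01] 1.129
t head shift px [ 0.114 -0.006] 1.033
17.0 [0.4569 0.0108 0.1202] F [ 0.71 -2.59 -0.52] op 0.239 ff 9.94 Fa -2.29
```

move_arm:
  targets:
    - [[0.15,0.3,0,0,0,0,0],[0.15,0.3,0,0,0,0,0],[0.15,0.3,0,0,0,0,0]]

```text
clock: 17.38
tool_pos: [0.4569, 0.011, 0.1201]
eef_rot: [0.737, 0.663, -0.097, 0.087]
contact_force: [0.5, -3.5, 0.5]
opening: 0.241
finger_force: 9.9
```

```bash
cat >> h.py <<'E'
def av(n):
    hs(n);F=[];P=[]
    for i in range(3): s=r.get_state();F.append(s['contact_force']);P.append(s['tool_pos']);r.snapshot('side')
    F=np.mean(F,0);print('avg F',F.round(2),'Fa',round(float(F@a),2),'adv',round(float((np.mean(P,0)-K0)@a)*1e3,2),'M',np.round(s['moment'],2))
E
python3 -c "
from h import *
av('p23')"
```

```text
s head shift px [0.001 0.009] 1.139
t head shift px [ 0.132 -0.001] 1.018
17.48 [0.4569 0.011  0.1201] F [ 0.83 -2.19  0.37] op 0.244 ff 9.89 Fa -2.11
avg F [ 0.54 -3.45  0.57] Fa -3.41 adv 25.4 M [-0.59 -0.16  0.02]
```

move_arm:
  targets:
    - [[0.15,0.3,0,0,0,0,0],[0.15,0.3,0,0,0,0,0],[0.15,0.3,0,0,0,0,0]]

```text
clock: 18.0
tool_pos: [0.4569, 0.0112, 0.12]
eef_rot: [0.737, 0.663, -0.097, 0.087]
contact_force: [0.4, -4.9, 1.4]
opening: 0.24
finger_force: 9.8
```

```bash
python3 -c "
from h import *
av('p24')"
```

```text
s head shift px [0.    0.009] 1.14
t head shift px [ 0.127 -0.003] 0.998
18.1 [0.4569 0.0112 0.12  ] F [ 0.54 -4.51  2.09] op 0.243 ff 9.84 Fa -4.82
avg F [ 0.41 -4.86  1.78] Fa -5.09 adv 25.63 M [-0.81 -0.14 -0.01]
```

move_arm:
  targets:
    - [[0.15,-0.3,0,0,0,0,0],[0.25,-0.3,0,0,0,0,0],[0.3,-0.3,0,0,0,0,0],[0.45,-0.3,0,0,0,0,0],[0.6,-0.3,0,0,0,0,0],[0.6,-0.3,0,0,0,0,0],[0.6,-0.3,0,-15,0,0,0],[0.6,-0.3,0,-35,0,0,0],[0.6,0,0,-60,0,0,0],[0.6,0,0,-60,0,0,0]]

```text
clock: 19.5
tool_pos: [0.4596, 0.0278, 0.1791]
eef_rot: [0.737, 0.663, -0.095, 0.087]
contact_force: [-0.3, -0.2, -0.1]
opening: 0.598
finger_force: 0.0
```

```bash
python3 - <<'E'
from h import *
av('p25')
A=np.load('pics/p24.npz');B=np.load('pics/p25.npz')
for k,(y0,y1,x0,x1) in(('s',(290,345,170,215)),):
    m=cv2.matchTemplate(B[k][y0-20:y1+20,x0-20:x1+20],A[k][y0:y1,x0:x1],5);print(cv2.minMaxLoc(m)[1:])
delta(g-a*(.1174-.0245),a)
w=r.snapshot('wrist'); print(proj('wrist',g-a*(.1174-.0245)),proj('wrist',g-a*(.1719-.0245)))
cv2.imwrite('pics/w2.png',w[:,:,::-1])
E
```

```text
s head shift px [0.008 0.007] 1.133
t head shift px [0.137 0.014] 1.004
19.6 [0.4584 0.0265 0.1777] F [ 0.56 -0.62 -1.36] op 0.598 ff 0.0 Fa -0.19
avg F [ 0.12 -0.02 -0.23] Fa 0.05 adv 25.45 M [ 0.2  -0.11 -0.04]
(0.8560687899589539, (0, 25), (20, 22))
sg 1 TCP [0.4623 0.0623 0.1057] d [53.5  0.6 59.7] rot [-0.1 -0.  -0.2]
sg -1 TCP [0.4623 0.0623 0.1057] d [53.5  0.6 59.7] rot [-1.000e-01  2.000e-01  1.798e+02]
[258.28702378 145.85878409] [258.51247723 219.07874808]
```

View pics/w2.png

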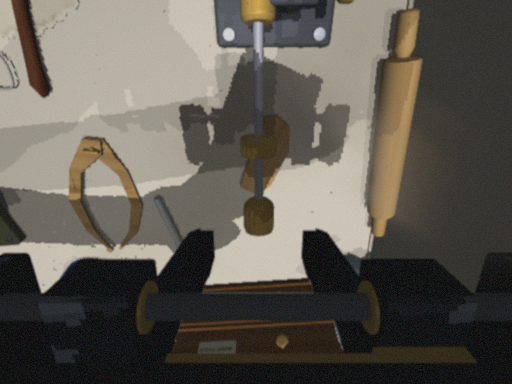

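move_arm:
  targets:
    - [[0.6,25,0.5,0,0,0,0],[0.6,53,0.5,0,0,0,0],[0.6,53,0.5,20,0,0,0],[0.6,53,0.5,45,0,0,0],[0.6,53,0.5,60,0,0,0],[0.6,53,0.5,60,0,0,0],[0.6,53,0.5,60,0,0,0]]
  newtons: 6

```text
clock: 20.68
tool_pos: [0.4632, 0.0628, 0.1067]
eef_rot: [0.737, 0.663, -0.096, 0.087]
contact_force: [-0.8, 0.2, 0.3]
opening: 0.6
finger_force: 0.0
```

move_arm:
  targets:
    - [[0.4,0,0,0,0,0,0],[0.3,0,0,0,0,0,0],[0.2,0,0,0,0,0,0],[0.2,0,0,0,0,0,0],[0.2,0,0,0,0,0,0],[0.2,0,0,0,0,0,0]]

```text
clock: 21.42
tool_pos: [0.4623, 0.0624, 0.1065]
eef_rot: [0.737, 0.663, -0.097, 0.087]
contact_force: [-3.1, 0.9, 4.6]
opening: 0.266
finger_force: 5.8
```

```bash
python3 -c "
from h import *
av('p26');delta(g-a*(.1174-.0245),a);delta(g-a*.027,a)"
```

```text
s head shift px [0.006 0.006] 1.118
t head shift px [0.12  0.005] 0.999
21.52 [0.4623 0.0625 0.1064] F [-4.89  1.29  4.79] op 0.263 ff 5.79 Fa -0.49
avg F [-4.92  0.95  5.47] Fa -0.99 adv 78.92 M [ 0.2   0.76 -0.26]
sg 1 TCP [0.4623 0.0623 0.1057] d [0.1 0.  0.7] rot [-0.1 -0.1 -0.2]
sg -1 TCP [0.4623 0.0623 0.1057] d [0.1 0.  0.7] rot [-1.000e-01  1.000e-01  1.798e+02]
sg 1 TCP [0.4688 0.1257 0.0886] d [66.  -0.2  0.8] rot [-0.1 -0.1 -0.2]
sg -1 TCP [0.4688 0.1257 0.0886] d [66.  -0.2  0.8] rot [-1.000e-01  1.000e-01  1.798e+02]
```

move_arm:
  targets:
    - [[0.2,0,-0.8,-0.3,0,0,0],[0.2,3,-0.8,-0.3,0,0,0],[0.2,8,-0.8,-0.3,0,0,0],[0.2,14,-0.8,-0.3,0,0,0],[0.2,20,-0.8,-0.3,0,0,0],[0.2,26,-0.8,-0.3,0,0,0],[0.2,32,-0.8,-0.3,0,0,0],[0.2,37,-0.8,-0.3,0,0,0],[0.2,40,-0.8,-0.3,0,0,0],[0.2,40,-0.8,-0.3,0,0,0]]

```text
clock: 22.92
tool_pos: [0.4662, 0.1016, 0.0961]
eef_rot: [0.737, 0.663, -0.096, 0.086]
contact_force: [-1.6, 0.0, -2.4]
opening: 0.264
finger_force: 6.1
```

```bash
python3 -c "
from h import *
av('p27');delta(g-a*.027,a)"
```

```text
s head shift px [ 0.002 -0.004] 1.101
t head shift px [0.132 0.004] 0.664
23.02 [0.4662 0.1014 0.0962] F [-1.93  0.52 -2.2 ] op 0.267 ff 6.06 Fa 0.88
avg F [-1.68  0.48 -1.75] Fa 0.75 adv 119.21 M [ 0.42  0.21 -0.06]
sg 1 TCP [0.4688 0.1257 0.0886] d [25.9  0.1  1.1] rot [-0.  -0.1 -0.2]
sg -1 TCP [0.4688 0.1257 0.0886] d [25.9  0.1  1.1] rot [-2.000e-01  1.000e-01  1.798e+02]
```

move_arm:
  targets:
    - [[0.2,5,-0.3,0.1,0,0,0],[0.2,10,-0.3,0.2,0,0,0],[0.2,15,-0.3,0.2,0,0,0],[0.2,19,-0.3,0.2,0,0,0],[0.2,21,-0.3,0.2,0,0,0],[0.2,22,-0.3,0.2,0,0,0],[0.2,22,-0.3,0.2,0,0,0]]

```text
clock: 24.05
tool_pos: [0.4683, 0.1224, 0.0905]
eef_rot: [0.737, 0.663, -0.096, 0.087]
contact_force: [0.1, 1.0, 0.3]
opening: 0.266
finger_force: 6.0
```

```bash
python3 -c "
from h import *
av('p28');delta(g-a*.027,a)"
```

```text
s head shift px [-0.008 -0.007] 1.102
t head shift px [0.117 0.003] 0.509
24.15 [0.4683 0.1224 0.0905] F [-0.33  0.05 -1.79] op 0.264 ff 6.0 Fa 0.48
avg F [ 0.29 -0.25 -1.49] Fa 0.18 adv 141.19 M [ 0.25 -0.13 -0.01]
sg 1 TCP [0.4688 0.1257 0.0886] d [3.7 0.2 1. ] rot [-0.  -0.1 -0.2]
sg -1 TCP [0.4688 0.1257 0.0886] d [3.7 0.2 1. ] rot [ -0.2   0.  179.8]
```

move_arm:
  targets:
    - [[0.2,0.5,0,0,0,0,0],[0.2,1,0,0,0,0,0],[0.2,1.5,0,0,0,0,0],[0.2,1.5,0,0,0,0,0]]

```text
clock: 24.8
tool_pos: [0.4684, 0.1236, 0.0901]
eef_rot: [0.737, 0.663, -0.096, 0.087]
contact_force: [1.0, -1.1, 0.3]
opening: 0.268
finger_force: 6.0
```

```bash
python3 -c "
from h import *
av('p29')"
```

```text
s head shift px [0.006 0.008] 1.099
t head shift px [0.091 0.019] 0.472
24.9 [0.4684 0.1236 0.0902] F [ 1.59 -1.08  0.38] op 0.267 ff 5.96 Fa -0.98
avg F [ 1.4  -0.7   0.98] Fa -0.79 adv 142.43 M [-0.   -0.18  0.08]
```

move_arm:
  targets:
    - [[0.2,0.4,0,0,0,0,0],[0.2,0.8,0,0,0,0,0],[0.2,0.8,0,0,0,0,0]]

```text
clock: 25.42
tool_pos: [0.4684, 0.1244, 0.0899]
eef_rot: [0.737, 0.663, -0.096, 0.087]
contact_force: [1.5, -0.3, 1.5]
opening: 0.268
finger_force: 6.0
```

```bash
python3 -c "
from h import *
av('p30')"
```

```text
s head shift px [0.002 0.003] 1.104
t head shift px [ 0.113 -0.007] 0.456
25.52 [0.4684 0.1244 0.0899] F [ 2.1  -0.28  1.  ] op 0.265 ff 5.96 Fa -0.32
avg F [1.67 0.02 1.51] Fa -0.21 adv 143.34 M [ 0.12 -0.34  0.1 ]
```

move_arm:
  targets:
    - [[0.2,0.4,0,0,0,0,0],[0.2,0.8,0,0,0,0,0],[0.2,0.8,0,0,0,0,0]]

```text
clock: 26.05
tool_pos: [0.4685, 0.1252, 0.0897]
eef_rot: [0.737, 0.663, -0.096, 0.087]
contact_force: [2.2, -0.6, 1.5]
opening: 0.264
finger_force: 6.0
```

```bash
python3 -c "
from h import *
av('p31')"
```

```text
s head shift px [ 0.003 -0.014] 1.112
t head shift px [0.112 0.016] 0.407
26.15 [0.4685 0.1252 0.0897] F [2.12 0.18 1.6 ] op 0.268 ff 5.96 Fa -0.03
avg F [ 1.88 -0.08  0.99] Fa -0.15 adv 144.1 M [ 0.09 -0.44  0.11]
```

move_arm:
  targets:
    - [[0.2,0.4,0.2,0,0,0,0],[0.2,0.8,0.2,0,0,0,0],[0.2,0.8,0.2,0,0,0,0]]

```text
clock: 26.68
tool_pos: [0.4686, 0.1259, 0.0895]
eef_rot: [0.737, 0.663, -0.096, 0.087]
contact_force: [1.4, 0.1, 1.1]
opening: 0.265
finger_force: 5.9
```

```bash
python3 -c "
from h import *
av('p32')"
```

```text
s head shift px [0.003 0.001] 1.094
t head shift px [0.102 0.003] 0.394
26.77 [0.4686 0.1259 0.0895] F [ 1.9  -0.42  1.42] op 0.268 ff 5.94 Fa -0.58
avg F [ 1.58 -0.51  1.21] Fa -0.65 adv 144.92 M [ 0.12 -0.31  0.01]
```

move_arm:
  targets:
    - [[0.2,0.4,0,0,0,0,0],[0.2,0.8,0,0,0,0,0],[0.2,0.8,0,0,0,0,0]]

```text
clock: 27.3
tool_pos: [0.4686, 0.1264, 0.0894]
eef_rot: [0.737, 0.663, -0.097, 0.087]
contact_force: [0.8, -0.3, 2.3]
opening: 0.263
finger_force: 5.9
```

```bash
python3 -c "
from h import *
av('p33')"
```

```text
s head shift px [-0.005 -0.003] 1.07
t head shift px [0.074 0.008] 0.377
27.4 [0.4686 0.1264 0.0893] F [ 0.93 -0.1   2.02] op 0.266 ff 5.89 Fa -0.53
avg F [ 1.18 -0.89  2.43] Fa -1.37 adv 145.38 M [-0.18 -0.16  0.02]
```

move_arm:
  targets:
    - [[0.2,0.3,0,0,0,0,0],[0.2,0.6,0,0,0,0,0],[0.2,0.6,0,0,0,0,0]]

```text
clock: 27.92
tool_pos: [0.4687, 0.1264, 0.0893]
eef_rot: [0.737, 0.663, -0.097, 0.087]
contact_force: [-0.4, -2.6, 5.3]
opening: 0.269
finger_force: 5.8
```

```bash
python3 -c "
from h import *
av('p34')"
```

```text
s head shift px [-0.     0.006] 1.09
t head shift px [0.117 0.011] 0.459
28.02 [0.4687 0.1264 0.0893] F [-0.1  -2.5   5.49] op 0.267 ff 5.83 Fa -3.84
avg F [-0.19 -2.75  4.74] Fa -3.89 adv 145.43 M [-0.57 -0.1  -0.02]
```

move_arm:
  targets:
    - [[0.2,0.3,0,0,0,0,0],[0.2,0.6,0,0,0,0,0],[0.2,0.6,0,0,0,0,0]]

```text
clock: 28.55
tool_pos: [0.4687, 0.1264, 0.0892]
eef_rot: [0.737, 0.663, -0.097, 0.088]
contact_force: [0.0, -3.1, 5.9]
opening: 0.268
finger_force: 5.8
```

```bash
python3 -c "
from h import *
av('p35')"
```

```text
s head shift px [ 0.011 -0.001] 1.091
t head shift px [0.13  0.029] 0.41
28.65 [0.4687 0.1264 0.0892] F [ 0.69 -3.44  5.21] op 0.267 ff 5.81 Fa -4.58
avg F [ 0.16 -3.17  5.54] Fa -4.46 adv 145.47 M [-0.72 -0.04  0.05]
```

move_arm:
  targets:
    - [[0.2,-0.4,0,-0.3,0,0,0],[0.27,-0.4,0,-0.3,0,0,0],[0.32,-0.4,0,-0.3,0,0,0],[0.45,-0.4,0,-0.3,0,0,0],[0.6,-0.4,0,-0.3,0,0,0],[0.6,-0.4,0,-0.3,0,0,0],[0.6,-0.4,0,-15,0,0,0],[0.6,-0.4,0,-40,0,0,0],[0.6,-0.4,0,-80,0,0,0],[0.6,-0.4,0,-130,0,0,0]]

```text
clock: 30.05
tool_pos: [0.4718, 0.1609, 0.2164]
eef_rot: [0.737, 0.663, -0.097, 0.086]
contact_force: [1.1, 1.0, 0.3]
opening: 0.601
finger_force: 0.0
```

move_arm:
  targets:
    - [[0.6,-50,0,-30,0,0,0],[0.6,-100,0,-50,0,0,0],[0.6,-150,0,-50,0,0,0],[0.6,-200,0,-50,0,0,0],[0.6,-250,0,-50,0,0,0],[0.6,-250,0,-50,0,0,0],[0.6,-250,0,-50,0,0,0]]

```text
clock: 30.92
tool_pos: [0.4483, -0.0657, 0.3279]
eef_rot: [0.737, 0.663, -0.096, 0.087]
contact_force: [0.0, -0.1, 0.4]
opening: 0.597
finger_force: 0.0
```

```bash
python3 - <<'E'
from h import *
st();hs('p40')
a_=cv2.resize(r.snapshot("side")[150:240,225:290,::-1],None,fx=6.5,fy=6.5,interpolation=cv2.INTER_CUBIC)
b=cv2.resize(r.snapshot("top")[175:240,210:275,::-1],None,fx=5.8,fy=5.8,interpolation=cv2.INTER_CUBIC)
b2=cv2.resize(r.snapshot("top")[190:220,240:330,::-1],None,fx=4.2,fy=4.2,interpolation=cv2.INTER_CUBIC)
o=np.zeros((600,800,3),np.uint8);o[:a_.shape[0],:a_.shape[1]]=a_;o[:b.shape[0],422:422+b.shape[1]]=b[:, :378];o[400:400+b2.shape[0],422:422+b2.shape[1]]=b2[:,:378]
cv2.imwrite('pics/end.png',o)
f=lambda p:((p-[225,150]+.5)*6.5,(0))
for s in(.0245,): 
  X=g-a*(.1719-s);print('knob side',(proj('side',X)-[225,150]+.5)*6.5,'top2',(proj('top',X)-[240,190]+.5)*4.2+[422,400])
E
```

```text
30.93 [ 0.4483 -0.0657  0.3279] F [ 0.02 -0.11  0.41] op 0.597 ff 0.0 Fa -0.21
s head shift px [ 0.005 -0.004] 1.129
t head shift px [0.135 0.003] 1.027
31.02 [ 0.4485 -0.065   0.3275] F [ 0.57  0.27 -0.35] op 0.6 ff 0.0 Fa 0.41
knob side [323.85603784 116.60887214] top2 [764.08355183 482.7625112 ]
```

View pics/end.png

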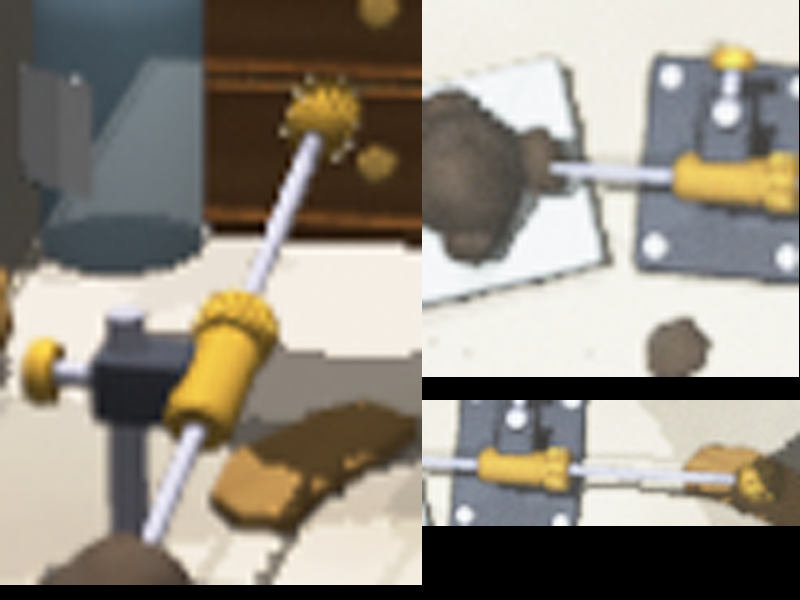

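```bash
python3 - <<'E'
from h import *
s0=cv2.resize(cv2.imread('pics/side0.png'),(512,384),interpolation=cv2.INTER_AREA); s1=r.snapshot('side')[:,:,::-1].copy()
t0=cv2.resize(cv2.imread('pics/top0.png'),(512,384),interpolation=cv2.INTER_AREA); t1=r.snapshot('top')[:,:,::-1].copy()
def cen(im,x0,x1,y0,y1):
    h=cv2.cvtColor(im[y0:y1,x0:x1],cv2.COLOR_BGR2HSV);m=((h[...,0]>18)&(h[...,0]<32)&(h[...,1]>140)&(h[...,2]>90)).astype(np.uint8)
    n,l,s,c=cv2.connectedComponentsWithStats(m);k=1+np.argmax(s[1:,4]);return (c[k]+[x0,y0]).round(2),s[k,4],s[k,:4]
for s,im in((0,s0),(.0245,s1)):
    X=g-a*(.1719-s);u,v=proj('side',X).round().astype(int)
    print('side pred',proj('side',X).round(2),cen(im,u-9,u+10,v-9,v+8))
# tip along needle in top: brightness profile along the axis
for s,im in((0,t0),(.0245,t1)):
    print('top',s,[int(cv2.getRectSubPix(im,(1,1),tuple(map(float,proj('top',g+a*d))))[0,0].mean()) for d in np.arange(.046,.092,.002)])
E
```

```text
side pred [276.79 161.4 ] (array([276.84, 159.75]), np.int32(88), array([ 3,  3, 12, 10], dtype=int32))
side pred [274.32 167.44] (array([274.67, 166.28]), np.int32(72), array([ 4,  4, 12,  9], dtype=int32))
top 0 [211, 215, 218, 217, 211, 197, 166, 135, 112, 117, 129, 125, 105, 78, 73, 77, 86, 90, 92, 92, 92, 88, 82]
top 0.0245 [224, 224, 222, 223, 223, 222, 220, 219, 219, 222, 225, 222, 213, 201, 196, 184, 160, 117, 105, 104, 102, 96, 89]
```

```bash
python3 -c "
from plant import r
print(r.finish_job())"
```

```text
the job is handed in; nothing more can be done
None
```

I set the gauge and handed the job in at about 31 s of the 58 s allowed. The needle met the clay at about 3.5 N of rising force, with no head movement measurable in the side camera. The collar stopped against the sleeve and looks flush in the last picture, and the rib and crumb were never touched. I did not push-test the point again after letting go, and the last pictures place it only to within about 3 mm.

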